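Lock the circuit board down and hold test tweezers on its two test pads

TASK

Lock the circuit board to its orange tray by turning its three black wing fasteners clockwise until each stops, then take the test tweezers out of their stand and squeeze them until the tips are as far apart as the two gold test pads in the middle of the board (14 mm). Set one tip on the middle of each pad with a light touch and keep holding them there: finish with the tweezers still in the gripper, gap steady, both tips resting on the pads. Leave the tin, connector, relay and spool alone.

Things in the scene. Friction and masses are not known exactly. Their poses are not given: they have to be found in the camera images.
- tray: orange tray, 150 (own x) x 180 (own y) x 8 mm, fixed to the bench, with a green circuit board 130 x 156 mm raised on it. Origin: centre of its underside, on the bench; z up. The board's top face is 18 mm above the origin. Two black capacitors 17 mm across stand 22 mm above the board at own (37, 60) and (37, -60) mm; its other parts are under 2 mm tall.
- wing1_grip (a point): centre of the first fastener's wing, at tray own (-48, 58) mm, 16.5 mm above the board. The wing is an upright black bar 30 mm long, 10 mm thick, 17 mm tall (8 to 25 mm above the board), with a white line along its top; grip it across its thickness. It turns about the vertical through this point. Own x points across the thickness, own y along the bar.
- wing2_grip (a point): the same on the second fastener, at tray own (-48, -58) mm
- wing3_grip (a point): the same on the third fastener, at tray own (52, 0) mm
- wing1 (a joint): turn of the first fastener, rad: 0 = fully open (bar along the tray's y), grows clockwise seen from above, 1.48 = end stop, locked. Starts between 0 and 0.35. Light friction (0.03 N m), stays where it is left.
- wing2 (a joint): turn of the second fastener, the same
- wing3 (a joint): turn of the third fastener, the same
- pad_a (a point): centre of a round gold test pad 9 mm across, on the top face of the board at tray own (0, 7) mm, inside a white printed frame
- pad_b (a point): centre of the other gold pad, at tray own (0, -7) mm: the pads are 14 mm apart along the tray's y axis
- stand_slot (a point): top centre of the dark tweezer stand, a fixed block 70 x 64 mm and 52 mm tall, on a 6 mm foot 86 x 80 mm. The slot in its top is 10 mm wide (own x) and 36 mm long (own y) and goes right through.
- tweezers_grip (a point): where to squeeze: on the middle line of the loose test tweezers, between their teal grip faces. They stand upright in the slot, legs down, shoulders resting on the stand; this point is then 22 mm above the stand's top. Own z up to the heel, own y from right to left leg (the squeezing direction). The faces are 16 mm wide (own x) and reach 18 mm above and 22 below this point; the tips are 59 mm below it.
- tip_left (a point): lower end of the left leg's round gold tip (3 mm thick), at own +y
- tip_right (a point): lower end of the right leg's gold tip, at own -y
- leg_left (a joint): how far the left leg has been squeezed in, rad: 0 = at rest (tips 26.5 mm apart), 0.066 = tips 14 mm apart, 0.12 = stop (tips 4 mm apart). The right leg mirrors it. Tip gap in mm = 26.5 - 190 x value. Spring 2 N m/rad for each leg, about 4 N on each grip face at the 14 mm gap.
- leg_right (a joint): the same for the right leg (always the same value)
- tweezers: the whole tweezers (60 g or so), origin on the legs' pivot, 36 mm above point tweezers_grip, same axes. The grey heel, 20 (x) x 12 (y) mm, ends 8 mm above the pivot. At rest the outer grip faces are 21.5 mm apart at the grip point and splayed 0.066 rad each; squeezed parallel, 17 mm apart, the tips are 14 mm apart.
- stand: the whole stand block, origin at the centre of its underside, 52 mm below point stand_slot
- flux_tin: bystander: round tin 38 mm across, 17 mm tall, yellow inside; origin at its underside
- connector: bystander: ivory plastic connector housing, 58 x 34 x 26 mm; origin at its underside
- relay: bystander: black relay, 45 x 36 x 37 mm; origin at its underside
- spool: bystander: solder spool with orange flanges, 52 mm across, 40 mm tall, standing; origin at its underside
Things that resemble listed ones, but are neither listed nor needed, are in the scene too. Of the things that look like the stand, the smallest one is meant.

How it is judged:
By the outcome, as a careful person would: the job done as asked, in the order asked, and still so for the second after the job is handed in, while the arm keeps its last pose, push and grip.
It also fails if it takes over 69 s, if anything falls off the work surface, if the arm or the gripper's body presses on something with over 40 N, if the wrist force passes 120 N, or if a joint passes its speed limit or range.

ROBOT

A 6-joint arm with a two-finger parallel gripper is mounted at the origin on the work surface. World frame = base frame: x ahead of the robot, y to its left, z up, the work surface at z = 0. Lengths are in m, angles in rad, forces in N, time in s.
With the tool pointing down it reaches from about 0.4 to 0.825 m from the base axis. Payload 7 kg.
Tool frame: the origin (TCP) lies midway between the tips of the shut fingers; the grasp point (between the pads) lies 19 mm behind it; z points along the fingers, x is the direction in which the jaws open and shut, and the axes are right-handed (so a half turn about z gives the same grasp; the last joint's range is limited). The gripper opens to 88 mm and grips with 3 to 60 N. Pads are 19 mm wide; open, the fingers measure 130 mm over their backs; the gripper's body (78 mm by 193 mm) begins 47 mm behind the grasp point.
Start: joints at [1.534, 0.359, 0.012, 0, -1.224, -0.288], TCP at [0.215, 0.64, 0.227] pointing down, gripper open.
Joint ranges: [-3.07, 3.07], [-1.43, 2.12], [-1.02, 1.25], [-3.03, 1.67], [-3.05, -0], [-3.03, 3.03]. Speed limits (rad/s): [2.39, 2.39, 3.01, 3.14, 3.14, 3.14].

INTERFACE

Orientations are given as [roll, pitch, yaw] about the fixed x, y, z axes, in that order (R = Rz(yaw) Ry(pitch) Rx(roll)).
In Python, from station import arm, grab_frame, camera_params gives the robot as it stands.
- The arm moves only by the shell command python3 -m handwheel 'ROWS' [FORCE]. ROWS is JSON, a list that holds one entry, the list of rows, each a list of 5 numbers: the finger opening in m, from 0 to 0.0876, then the shift along the tool's x, y, z in m, then the turn about the tool's z in degrees. A call has 1 to 20 rows; each row is the pose to reach, as a shift and turn from the pose measured when the call began, along the tool's axes at that moment; what a row does not reach only later rows make up. A row lasts 1/12 s, in which the tool goes at most 41.7 mm and 7.16 degrees, less where a joint would pass 70% of its speed; a pose out of reach is approached as far as the arm can. A call with a gripper value outside its range is refused whole. The fingers move at their own pace and stop on an object; FORCE is the grip in N (left out, the last holds). Time passes only in rows, so rows that repeat a pose let the fingers close. It gives the time, the measured TCP pose, the force and the opening at its end, in the units of the state.
- arm.get_state(): the state, without advancing time (a new reading comes with each control period).
- grab_frame(name): name is "side" or "top"; returns the picture (480x640x3 uint8, blue, green, red); there is no depth.
- camera_params(name): a dict with "intrinsics" (3x3 intrinsics, pixels), "R" (3x3) and "t" (3): a world point X has camera coordinates R X + t. Camera axes: x right, y down, z forward; pixel columns grow to the right and rows downward; lengths in m; the calibration is good to about 2 mm. A picture is of the moment at which its call begins. camera_params takes no time and is no camera call.
- arm.job_done(): hands the job in, once; it reports no verdict.
The state is a dict: "t": time; "q": joint angles; "qd": joint speeds; "joint_efforts": joint torques, N m; "eef_pos": TCP position; "ee_rot": TCP orientation; "force": force on the tool from outside, world axes, zero at the start; "moment": the same for the moment, N m; "width": finger opening in m.
Only numpy, scipy, OpenCV 4.12 (cv2) and the standard library are available. Lean on these libraries where they do the work, as an engineer would, in place of code of your own. Each camera call takes 0.05 s, during which the arm holds its last target.

## Working session

There is one attempt and no reset: what is moved stays moved. The work goes in short steps, Python scripts to look and compute and a shell command to move; the robot and the scene stay as the last step left them, time stands still between calls to the robot, and variables do not carry over. Pictures are saved under pics/ and viewed, and the job is handed in when it is done.

```bash
ls; mkdir -p pics
python3 - <<'E'
from station import arm, grab_frame, camera_params
import cv2
for n in("side","top"):
    f=grab_frame(n); cv2.imwrite(f"pics/{n}0.png",f)
    p=camera_params(n); print(n,p)
print(arm.get_state())
E
```

```text
pics
side {'intrinsics': array([[543.8703486 ,   0.        , 318.78510489],
       [  0.        , 543.8703486 , 246.31789704],
       [  0.        ,   0.        ,   1.        ]]), 'R': array([[-0.72250647, -0.69092429,  0.02465826],
       [-0.4047458 ,  0.39379304, -0.8252926 ],
       [ 0.56050445, -0.60625957, -0.56416672]]), 't': array([0.45865835, 0.32031643, 0.69193114])}
top {'intrinsics': array([[560.40632912,   0.        , 319.44497499],
       [  0.        , 560.40632912, 250.44050892],
       [  0.        ,   0.        ,   1.        ]]), 'R': array([[ 0.01832252, -0.99971192,  0.01550347],
       [-0.99379523, -0.01991109, -0.10942842],
       [ 0.10970559, -0.01340227, -0.99387377]]), 't': array([0.01968714, 0.61478051, 1.11994759])}
{'t': 0.1, 'q': array([ 1.53408673e+00,  3.59304161e-01,  1.11470008e-02, -2.80524816e-04,
       -1.22410817e+00, -2.88080515e-01]), 'qd': array([ 0.00024977, -0.00117636,  0.00187837,  0.00172603, -0.0005563 ,
        0.00318476]), 'joint_efforts': array([-1.79305891e-03, -5.84162343e+01,  2.93750167e+01,  7.01559797e+00,
        1.01114748e-02, -4.79891276e-05]), 'eef_pos': array([0.21530763, 0.63927666, 0.2257271 ]), 'ee_rot': array([-3.14142811e+00, -1.48340090e-03, -1.89568208e+00]), 'force': array([ 5.13027888e-01, -4.65893662e-04, -3.07831169e-01]), 'moment': array([-0.00322736, -0.0250061 ,  0.00719187]), 'width': 0.08777103025686263}
```

View pics/side0.png

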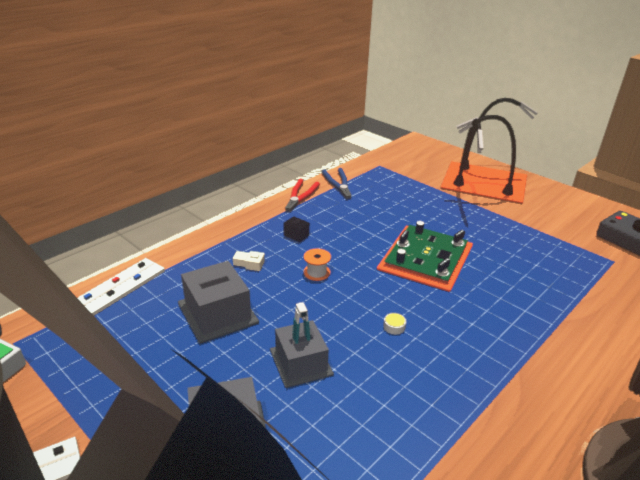

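View pics/top0.png

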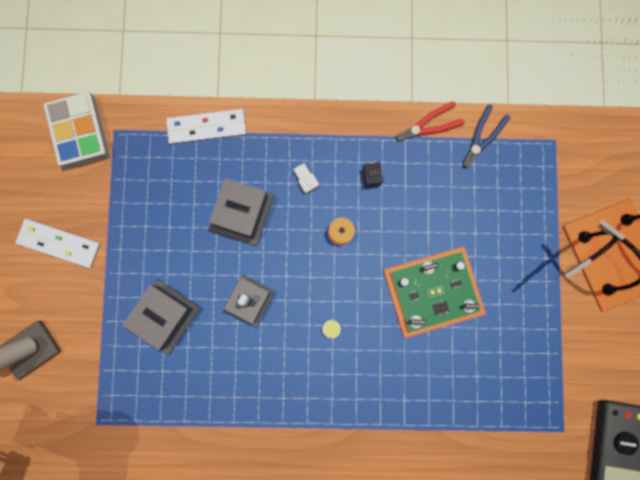

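```bash
cat > h.py <<'E'
import numpy as np, cv2
from station import arm, grab_frame, camera_params
def proj(n,X):
    p=camera_params(n); c=p["R"]@np.asarray(X,float)+p["t"]; u=p["intrinsics"]@c; return u[:2]/u[2]
def ray(n,uv):
    p=camera_params(n); d=p["R"].T@np.linalg.solve(p["intrinsics"],[uv[0],uv[1],1.]); o=-p["R"].T@p["t"]; return o,d
def onz(n,uv,z):
    o,d=ray(n,uv); return o+d*(z-o[2])/d[2]
def tri(u1,u2):
    A=[];b=[]
    o1,d1=ray("top",u1);o2,d2=ray("side",u2)
    M=np.stack([d1,-d2],1); s=np.linalg.lstsq(M,o2-o1,rcond=None)[0]
    a,b=o1+d1*s[0],o2+d2*s[1]; return (a+b)/2,np.linalg.norm(a-b)
E
python3 - <<'E'
import cv2,numpy as np
from h import *
t=cv2.imread("pics/top0.png"); s=cv2.imread("pics/side0.png")
def crop(im,x,y,w,h,k,n): cv2.imwrite(n,cv2.resize(im[y:y+h,x:x+w],None,fx=k,fy=k,interpolation=cv2.INTER_CUBIC))
crop(t,375,240,120,100,6,"pics/c1.png"); crop(s,370,210,120,90,6,"pics/c2.png")
crop(t,210,265,75,70,8,"pics/c3.png"); crop(s,260,290,90,100,6,"pics/c4.png")
hsv=cv2.cvtColor(t,cv2.COLOR_BGR2HSV)
for nm,lo,hi,z in(("green",(50,80,30),(85,255,255),.018),("orange",(3,120,120),(15,255,255),.008)):
    m=cv2.inRange(hsv,lo,hi); k=np.zeros_like(m);k[235:345,375:495]=255;m&=k
    if nm=="orange":
        pass
    c=cv2.findContours(m,cv2.RETR_EXTERNAL,cv2.CHAIN_APPROX_NONE)[0]; c=max(c,key=cv2.contourArea)
    pts=np.array([onz("top",p,z)[:2] for p in cv2.convexHull(c)[:,0]],np.float32)
    print(nm,cv2.minAreaRect(pts*1000))
E
```

```text
green ((535.2772216796875, -211.18484497070312), (124.8288803100586, 151.0330047607422), 17.151721954345703)
orange ((535.4793701171875, -209.86683654785156), (146.1744384765625, 177.4022216796875), 17.321090698242188)
```

View pics/c1.png

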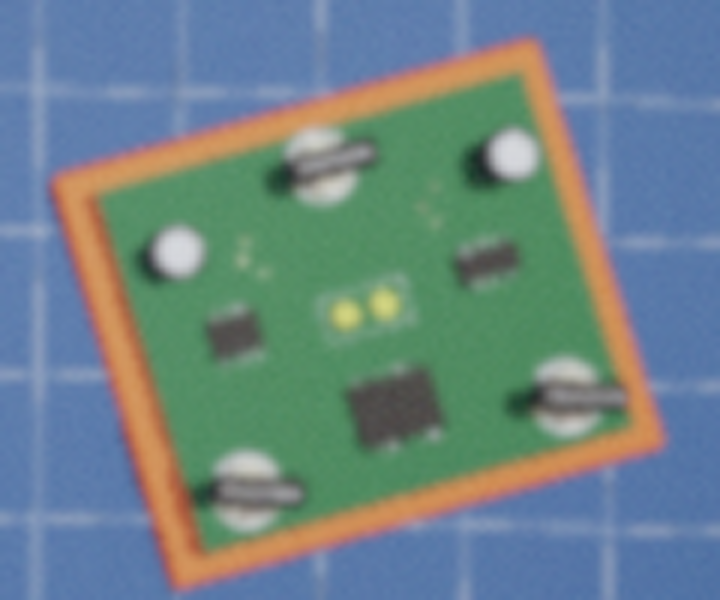

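View pics/c2.png

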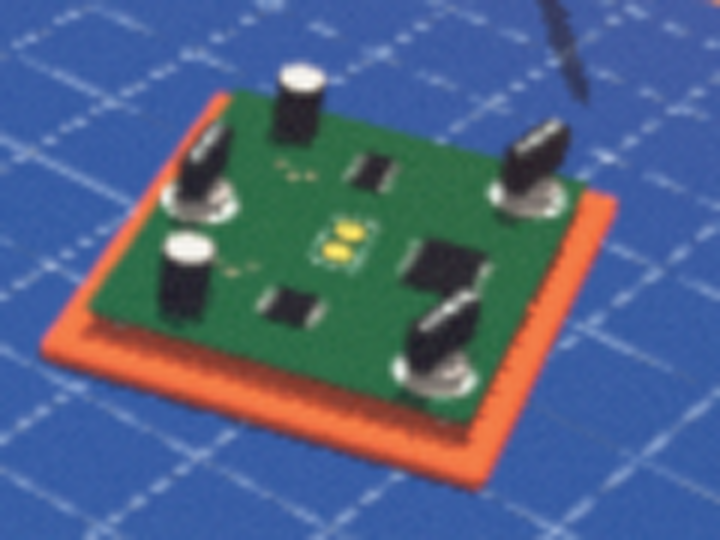

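View pics/c3.png

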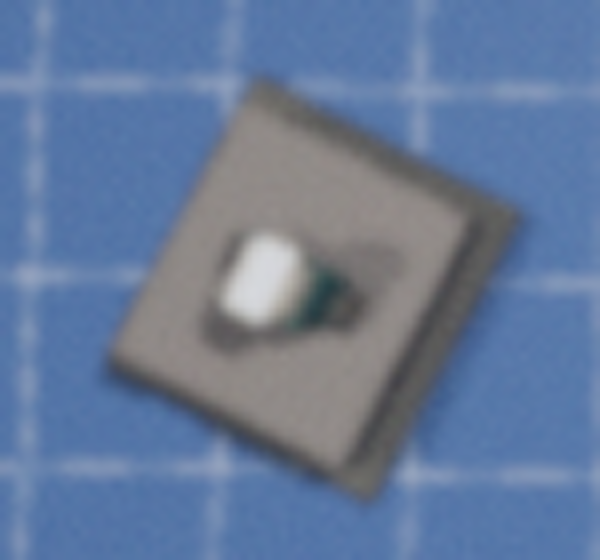

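View pics/c4.png

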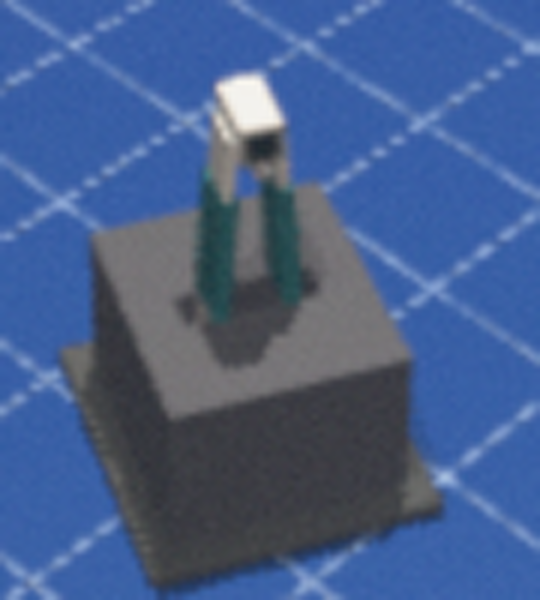

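Run:
```python
from h import *
c=[(258,85),(472,212),(350,468),(112,355)]
P=[onz("top",(210+x/8,265+y/8),.052) for x,y in c]
for p in P: print("standtop",p.round(4))
print("ctr",np.mean(P,0)); 
for i in range(4):
    d=P[(i+1)%4]-P[i]; print(np.linalg.norm(d),np.degrees(np.arctan2(d[1],d[0])))
s=[(95,238),(172,418),(410,358),(310,183)]
P=[onz("side",(260+x/6,290+y/6),.052) for x,y in s]
for p in P: print("side standtop",p.round(4))
print(np.mean(P,0))
for i in range(4):
    d=P[(i+1)%4]-P[i]; print(np.linalg.norm(d),np.degrees(np.arctan2(d[1],d[0])))
for q in [(217,318),(290,303)]: print("leg low",onz("side",(260+q[0]/6,290+q[1]/6),.053))
for q in [(215,345),(350,320),(195,310)]: print("slot",onz("top",(210+q[0]/8,265+q[1]/8),.052))
# heel top z=.052+.022+.036+.008=.118
h=[(262,282)]
print("heel top view",onz("top",(210+262/8,265+280/8),.118)); print("heel side", onz("side",(260+247/6,290+105/6),.118))
# pads
for nm,a,b in (("a",(347,315),(338,252)),("b",(385,303),(350,231))):
    print(nm,onz("top",(375+a[0]/6,240+a[1]/6),.018),onz("side",(370+b[0]/6,210+b[1]/6),.018))
th=np.radians(17.2);R=np.array([[np.cos(th),-np.sin(th)],[np.sin(th),np.cos(th)]])
c0=np.array([.5354,-.2105])
for nm,o,z in(("w1",(-.048,.058),.043),("w2",(-.048,-.058),.043),("w3",(.052,0),.043),("a",(0,.007),.018),("b",(0,-.007),.018),("c1",(.037,.06),.04),("c2",(.037,-.06),.04)):
    w=c0+R@o; X=[*w,z]; print(nm,np.round(X,4),((proj("top",X)-[375,240])*6).round(),((proj("side",X)-[370,210])*6).round())
```

```text
standtop [0.5582 0.186  0.052 ]
standtop [0.5274 0.1314 0.052 ]
standtop [0.4632 0.16   0.052 ]
standtop [0.4901 0.2201 0.052 ]
ctr [0.50969914 0.17437826 0.052     ]
0.06271867071213125 -119.44867802351709
0.0702664682510165 156.01967642223994
0.06590699485280709 65.9154649412529
0.07620264370551072 -26.593020428943706
side standtop [0.5476 0.1907 0.052 ]
side standtop [0.4871 0.2206 0.052 ]
side standtop [0.4597 0.1641 0.052 ]
side standtop [0.5228 0.1355 0.052 ]
[0.50430447 0.17772419 0.052     ]
0.06747170810339823 153.68463514101245
0.06277319595852038 -115.87310664337026
0.06931744917302465 -24.384035209234998
0.06047861610257604 65.85548759211612
leg low [0.50329759 0.18934065 0.053     ]
leg low [0.49400451 0.17234802 0.053     ]
slot [0.49301617 0.19456534 0.052     ]
slot [0.49985222 0.16110358 0.052     ]
slot [0.50162289 0.19985237 0.052     ]
heel top view [0.50813526 0.17540624 0.118     ]
heel side [0.50321898 0.17927228 0.118     ]
a [ 0.53290697 -0.20569759  0.018     ] [ 0.52845667 -0.20331817  0.018     ]
b [ 0.53730171 -0.21890828  0.018     ] [ 0.53277039 -0.2167732   0.018     ]
w1 [ 0.4724 -0.1693  0.043 ] [256. 491.] [435. 303.]
w2 [ 0.5067 -0.2801  0.043 ] [583. 394.] [528. 129.]
w3 [ 0.5851 -0.1951  0.043 ] [331. 158.] [196. 133.]
a [ 0.5333 -0.2038  0.018 ] [342. 314.] [327. 246.]
b [ 0.5375 -0.2172  0.018 ] [380. 302.] [339. 225.]
c1 [ 0.553  -0.1422  0.04  ] [175. 250.] [178. 241.]
c2 [ 0.5885 -0.2569  0.04  ] [510. 152.] [292.  71.]
```

```bash
cat >> h.py <<'E'
def Rm(r):
    from scipy.spatial.transform import Rotation as Ro
    return Ro.from_euler('xyz',r).as_matrix()
def go(x,y,z,yaw):
    s=arm.get_state(); R=Rm(s["ee_rot"]); d=R.T@(np.array([x,y,z])-s["eef_pos"])
    turn=-(yaw-np.degrees(s["ee_rot"][2])); turn=(turn+180)%360-180
    print("t",round(s["t"],2),"pos",s["eef_pos"].round(4),"rot",np.degrees(s["ee_rot"]).round(2),"w",round(s["width"],4),"F",s["force"].round(2),"M",s["moment"].round(3),"q6",s["q"][5].round(2))
    print("shift mm",(d*1000).round(1),"turn",round(turn,1))
E
python3 - <<'E'
from h import *
t=cv2.imread("pics/top0.png")
def L(a,b,z=.043):
    A,B=[onz("top",(375+p[0]/6,240+p[1]/6),z) for p in(a,b)]; d=A-B; print(np.degrees(np.arctan2(d[1],d[0])),np.linalg.norm(d)*1000,(A+B)/2)
L((218,490),(300,495));L((545,395),(625,398));L((297,170),(372,152))
go(.50,.12,.2,-145)
go(.4715,-.1685,.09,-182)
E
```

```text
87.57850515930974 27.684691951293097 [ 0.47177381 -0.17033472  0.043     ]
88.92914698099862 27.145479804398814 [ 0.50596492 -0.28084802  0.043     ]
104.54052182676627 26.46167040670362 [ 0.58414597 -0.19620613  0.043     ]
t 0.1 pos [0.2153 0.6393 0.2257] rot [-1.7999e+02 -8.0000e-02 -1.0861e+02] w 0.0878 F [ 0.51 -0.   -0.31] M [-0.003 -0.025  0.007] q6 -0.29
shift mm [ 401.2 -435.5   26.4] turn 36.4
t 0.1 pos [0.2153 0.6393 0.2257] rot [-1.7999e+02 -8.0000e-02 -1.0861e+02] w 0.0878 F [ 0.51 -0.   -0.31] M [-0.003 -0.025  0.007] q6 -0.29
shift mm [ 683.5 -500.6  136.8] turn 73.4
```

```bash
python3 -m handwheel '[[[0.04,0.40,-0.435,0.02,36],[0.04,0.40,-0.435,0.02,36],[0.04,0.40,-0.435,0.02,36],[0.04,0.40,-0.435,0.02,36],[0.04,0.40,-0.435,0.02,36],[0.04,0.40,-0.435,0.02,36],[0.04,0.40,-0.435,0.02,36],[0.04,0.40,-0.435,0.02,36],[0.04,0.40,-0.435,0.02,36],[0.04,0.40,-0.435,0.02,36],[0.04,0.40,-0.435,0.02,36],[0.04,0.40,-0.435,0.02,36],[0.04,0.40,-0.435,0.02,36],[0.04,0.40,-0.435,0.02,36]]]' 15
python3 - <<'E'
from h import *
go(.4715,-.1685,.09,-182)
E
```

```text
t: 1.27
eef_pos: [0.4962, 0.1266, 0.2067]
ee_rot: [-3.141, -0.001, -2.524]
force: [1.8, 0.6, -0.6]
width: 0.04
t 1.27 pos [0.4962 0.1266 0.2067] rot [-1.7995e+02 -5.0000e-02 -1.4460e+02] w 0.04 F [ 1.8   0.56 -0.63] M [ 0.208 -0.106  0.009] q6 -0.02
shift mm [ 191.  -226.1  117. ] turn 37.4
```

```bash
python3 -m handwheel '[[[0.03,0.191,-0.226,0.05,37],[0.03,0.191,-0.226,0.05,37],[0.03,0.191,-0.226,0.05,37],[0.03,0.191,-0.226,0.05,37],[0.03,0.191,-0.226,0.05,37],[0.03,0.191,-0.226,0.05,37],[0.03,0.191,-0.226,0.117,37],[0.03,0.191,-0.226,0.117,37],[0.03,0.191,-0.226,0.117,37],[0.03,0.191,-0.226,0.117,37],[0.03,0.191,-0.226,0.117,37]]]'
python3 - <<'E'
from h import *
go(.4715,-.1685,.09,-182)
t=grab_frame("top");s=grab_frame("side");cv2.imwrite("pics/t1.png",t);cv2.imwrite("pics/s1.png",s)
for n in("top","side"): print(proj(n,arm.get_state()["eef_pos"]))
cv2.imwrite("pics/s1c.png",cv2.resize(s[160:300,340:500],None,fx=5,fy=4,interpolation=cv2.INTER_CUBIC))
E
```

```text
t: 2.18
eef_pos: [0.4715, -0.1686, 0.0901]
ee_rot: [-3.14, -0.001, 3.113]
force: [0.4, 1.1, 0.3]
width: 0.0303
t 2.18 pos [ 0.4715 -0.1686  0.0901] rot [-1.7991e+02 -7.0000e-02  1.7836e+02] w 0.0303 F [0.36 1.09 0.33] M [ 0.116 -0.145  0.043] q6 -0.08
shift mm [0.  0.1 0.1] turn 0.4
[421.62008741 322.00636269]
[445.8563655  239.56470441]
```

View pics/t1.png

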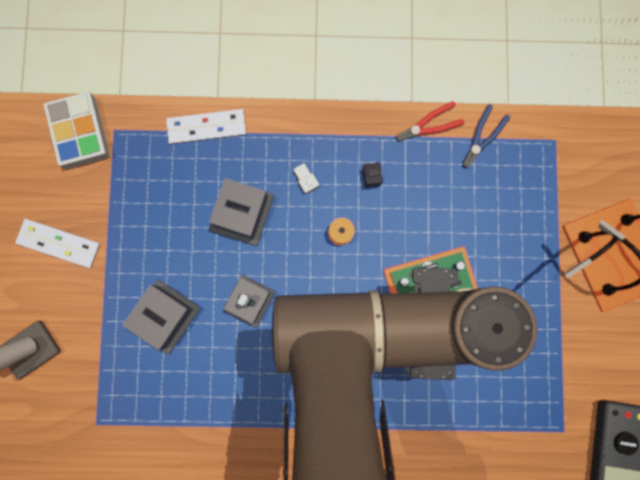

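View pics/s1.png

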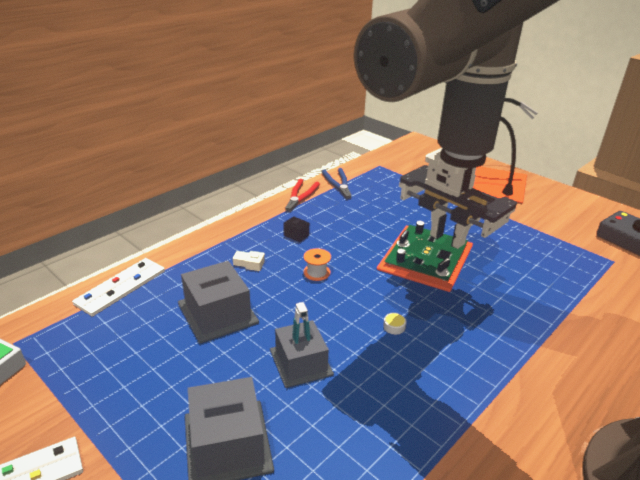

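View pics/s1c.png

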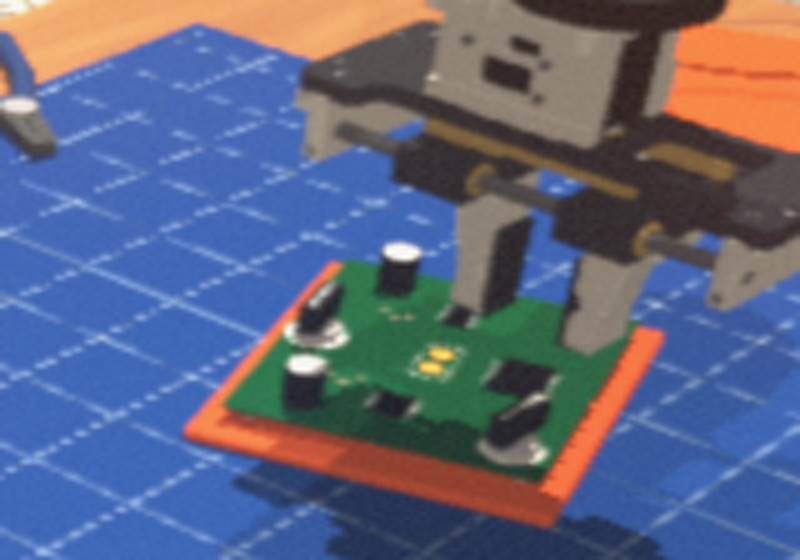

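Run:
```python
from h import *
for n in("top","side"): print(n,ray(n,(320,240)))
s=arm.get_state();R=Rm(s["ee_rot"])
for sx in(-1,1):
  for x in(15.2,36):
    for y in(-9.5,9.5):
      X=s["eef_pos"]+R@np.array([sx*x,y,0])/1000; print(sx*x,y,X.round(3),((proj("side",X)-[340,160])*[5,4]).round())
```

```text
top (array([0.48774071, 0.04693227, 1.18005577]), array([ 0.12823839, -0.01402144, -0.99181973]))
side (array([0.07319987, 0.61024969, 0.64340958]), array([ 0.56359227, -0.61237747, -0.55452459]))
-15.2 -9.5 [ 0.488 -0.178  0.091] [510. 297.]
-15.2 9.5 [ 0.488 -0.159  0.091] [480. 313.]
-36 -9.5 [ 0.508 -0.178  0.091] [464. 280.]
-36 9.5 [ 0.509 -0.159  0.091] [435. 294.]
15.2 -9.5 [ 0.457 -0.177  0.091] [579. 324.]
15.2 9.5 [ 0.458 -0.158  0.091] [549. 340.]
36 -9.5 [ 0.436 -0.176  0.091] [627. 343.]
36 9.5 [ 0.437 -0.157  0.091] [598. 359.]
```

```bash
python3 -m handwheel '[[[0.03,-0.001,0.001,0.03,0],[0.03,-0.001,0.001,0.055,0],[0.03,-0.001,0.001,0.062,0],[0.03,-0.001,0.001,0.062,0],[0.0,-0.001,0.001,0.062,0],[0.0,-0.001,0.001,0.062,0],[0.0,-0.001,0.001,0.062,0],[0.0,-0.001,0.001,0.062,0],[0.0,-0.001,0.001,0.062,0]]]' 8
python3 - <<'E'
from h import *
go(.4724,-.1693,.028,-182)
s=grab_frame("side");cv2.imwrite("pics/s2.png",cv2.resize(s[180:300,370:490],None,fx=5,fy=5,interpolation=cv2.INTER_CUBIC))
E
```

```text
t: 3.03
eef_pos: [0.4712, -0.1669, 0.0301]
ee_rot: [-3.14, -0.002, 3.114]
force: [-8.5, 2.7, 7.9]
width: 0.0101
t 3.03 pos [ 0.4712 -0.1669  0.0301] rot [-1.7993e+02 -1.1000e-01  1.7842e+02] w 0.0101 F [-8.49  2.71  7.86] M [1.245 3.212 0.028] q6 -0.08
shift mm [-1.3 -2.4  2.1] turn 0.4
```

View pics/s2.png

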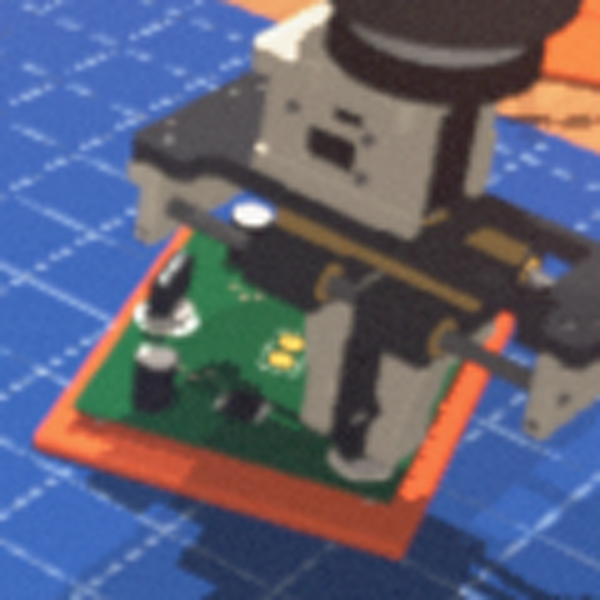

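```bash
python3 -m handwheel '[[[0.016,0.0005,-0.002,-0.002,0],[0.016,0.0005,-0.002,-0.002,0],[0.016,0.0005,-0.002,-0.002,0],[0.0,0.0005,-0.002,-0.002,0],[0.0,0.0005,-0.002,-0.002,0],[0.0,0.0005,-0.002,-0.002,0],[0.0,0.0005,-0.002,-0.002,0]]]' 15
python3 - <<'E'
from h import *
go(.4705,-.1693,.032,-182)
E
```

```text
t: 3.67
eef_pos: [0.471, -0.1688, 0.0325]
ee_rot: [-3.14, -0.001, 3.114]
force: [-2.3, 0.5, 5.6]
width: 0.0098
t 3.67 pos [ 0.471  -0.1688  0.0325] rot [-1.7993e+02 -8.0000e-02  1.7843e+02] w 0.0098 F [-2.31  0.48  5.62] M [ 0.331  0.488 -0.027] q6 -0.08
shift mm [ 0.4 -0.5  0.5] turn 0.4
```

```bash
python3 -m handwheel '[[[0.0,0.0005,0,0,7],[0.0,0.0005,0,0,14],[0.0,0.0005,0,0,21],[0.0,0.0005,0,0,28],[0.0,0.0005,0,0,35],[0.0,0.0005,0,0,42],[0.0,0.0005,0,0,49],[0.0,0.0005,0,0,56],[0.0,0.0005,0,0,60],[0.0,0.0005,0,0,63],[0.0,0.0005,0,0,65],[0.0,0.0005,0,0,65]]]' 20
python3 - <<'E'
from h import *
go(.4705,-.1693,.032,-247.6)
E
```

```text
t: 4.67
eef_pos: [0.4722, -0.1696, 0.0325]
ee_rot: [3.141, 0.002, 1.978]
force: [5.6, -6.4, -4.3]
width: 0.0099
t 4.67 pos [ 0.4722 -0.1696  0.0325] rot [1.7999e+02 1.4000e-01 1.1333e+02] w 0.0099 F [ 5.59 -6.4  -4.3 ] M [-2.67  -1.89  -0.027] q6 -1.22
shift mm [ 0.9 -1.4  0.5] turn 0.9
```

```bash
python3 -m handwheel '[[[0.0,0,0,0,1],[0.0,0,0,0,2],[0.0,0,0,0,3],[0.0,0,0,0,3.5],[0.0,0,0,0,3.5]]]'
python3 - <<'E'
from h import *
go(.472,-.1698,.032,-247.6)
E
python3 -m handwheel '[[[0.0,0,0,0,1],[0.0,0,0,0,2],[0.0,0,0,0,3],[0.0,0,0,0,3.5],[0.0,0,0,0,3.5]]]'
python3 - <<'E'
from h import *
go(.472,-.1698,.032,-247.6)
E
```

```text
t: 5.08
eef_pos: [0.4722, -0.1697, 0.0325]
ee_rot: [3.141, 0.003, 1.917]
force: [0.6, -4.0, -0.7]
width: 0.0097
t 5.08 pos [ 0.4722 -0.1697  0.0325] rot [1.7999e+02 1.6000e-01 1.0982e+02] w 0.0097 F [ 0.6  -3.99 -0.66] M [-1.049 -0.299  0.395] q6 -1.28
shift mm [-0.1 -0.3  0.5] turn -2.6
t: 5.5
eef_pos: [0.4724, -0.1696, 0.0325]
ee_rot: [3.141, 0.003, 1.855]
force: [-0.2, -1.7, -1.1]
width: 0.0107
t 5.5 pos [ 0.4724 -0.1696  0.0325] rot [1.7997e+02 1.6000e-01 1.0629e+02] w 0.0107 F [-0.19 -1.75 -1.09] M [-0.674 -0.353  0.545] q6 -1.34
shift mm [-0.1 -0.4  0.5] turn -6.1
```

```bash
python3 -m handwheel '[[[0.03,0,0,0,-4],[0.03,0,0,0,-4],[0.03,0,0,-0.02,-4],[0.03,0,0,-0.035,-7],[0.03,0,0,-0.035,-14],[0.03,0,0,-0.035,-14]]]'
python3 - <<'E'
from h import *
go(.5064,-.2804,.032,179)
E
```

```text
t: 6.0
eef_pos: [0.4729, -0.1694, 0.0684]
ee_rot: [3.14, 0.003, 2.103]
force: [-0.8, -0.2, 0.2]
width: 0.0299
t 6.0 pos [ 0.4729 -0.1694  0.0684] rot [179.9    0.2  120.49] w 0.0299 F [-0.79 -0.16  0.23] M [ 0.145 -0.08   0.05 ] q6 -1.09
shift mm [-112.6  -27.5   36.7] turn -58.5
```

```bash
python3 -m handwheel '[[[0.03,-0.03,-0.007,0,-7],[0.03,-0.065,-0.016,0,-14],[0.03,-0.095,-0.023,0,-21],[0.03,-0.1125,-0.0275,0,-28],[0.03,-0.1125,-0.0275,0,-35],[0.03,-0.1125,-0.0275,0,-42],[0.03,-0.1125,-0.0275,0,-49],[0.03,-0.1125,-0.0275,0,-56],[0.03,-0.1125,-0.0275,0,-58.5],[0.03,-0.1125,-0.0275,0.02,-58.5],[0.03,-0.1125,-0.0275,0.0365,-58.5],[0.03,-0.1125,-0.0275,0.0365,-58.5],[0.03,-0.1125,-0.0275,0.0365,-58.5],[0.0,-0.1125,-0.0275,0.0365,-58.5],[0.0,-0.1125,-0.0275,0.0365,-58.5],[0.0,-0.1125,-0.0275,0.0365,-58.5],[0.0,-0.1125,-0.0275,0.0365,-58.5]]]' 15
python3 - <<'E'
from h import *
go(.5064,-.2804,.032,179)
s=grab_frame("side");cv2.imwrite("pics/s3.png",cv2.resize(s[160:300,370:510],None,fx=4,fy=4,interpolation=cv2.INTER_CUBIC))
E
```

```text
t: 7.42
eef_pos: [0.5052, -0.2803, 0.0328]
ee_rot: [-3.14, 0.001, 3.123]
force: [-1.6, -0.5, 8.2]
width: 0.01
t 7.42 pos [ 0.5052 -0.2803  0.0328] rot [-1.7989e+02  8.0000e-02  1.7895e+02] w 0.01 F [-1.64 -0.53  8.2 ] M [-0.095  0.128  0.016] q6 0.15
shift mm [-1.2 -0.1  0.8] turn -0.0
```

View pics/s3.png

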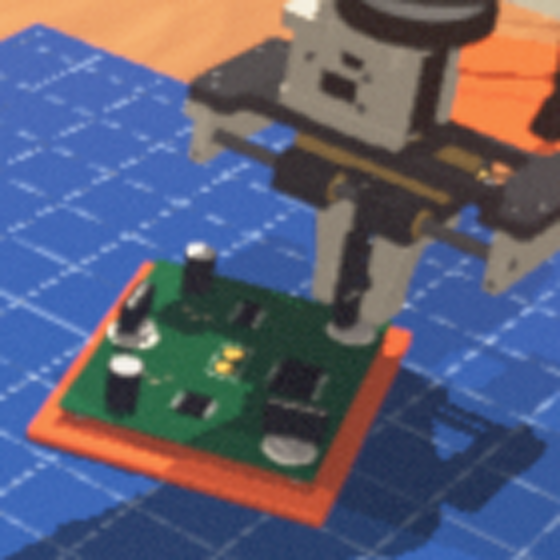

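```bash
python3 -m handwheel '[[[0.0,0,0,0,7],[0.0,0,0,0,14],[0.0,0,0,0,21],[0.0,0,0,0,28],[0.0,0,0,0,35],[0.0,0,0,0,42],[0.0,0,0,0,49],[0.0,0,0,0,56],[0.0,0,0,0,61],[0.0,0,0,0,64],[0.0,0,0,0,65.5],[0.0,0,0,0,65.5]]]' 20
python3 - <<'E'
from h import *
go(.5064,-.2804,.032,112.4)
E
python3 -m handwheel '[[[0.0,0,0,0,2],[0.0,0,0,0,4],[0.0,0,0,0,5],[0.0,0,0,0,6],[0.0,0,0,0,7],[0.0,0,0,0,7]]]'
python3 - <<'E'
from h import *
go(.5064,-.2804,.032,112.4)
E
```

```text
t: 8.47
eef_pos: [0.5058, -0.2807, 0.0329]
ee_rot: [3.14, 0.003, 1.979]
force: [2.7, -4.1, -6.3]
width: 0.0101
t 8.47 pos [ 0.5058 -0.2807  0.0329] rot [179.9    0.2  113.37] w 0.0101 F [ 2.69 -4.11 -6.32] M [-1.447 -1.074 -0.03 ] q6 -1.0
shift mm [0.1 0.6 0.9] turn 1.0
t: 8.97
eef_pos: [0.506, -0.2807, 0.0329]
ee_rot: [3.139, 0.003, 1.856]
force: [1.2, -1.9, -4.4]
width: 0.0108
t 8.97 pos [ 0.506  -0.2807  0.0329] rot [179.86   0.19 106.34] w 0.0108 F [ 1.19 -1.87 -4.41] M [-0.718 -0.564  0.545] q6 -1.12
shift mm [0.2 0.5 0.9] turn -6.1
```

```bash
python3 -m handwheel '[[[0.03,0,0,0,-4],[0.03,0,0,0,-4],[0.03,0,0,-0.02,-4],[0.03,0,0,-0.035,-7],[0.03,0,0,-0.035,-14],[0.03,0,0,-0.035,-14]]]'
python3 - <<'E'
from h import *
go(.5845,-.196,.032,-165.5)
E
```

```text
t: 9.47
eef_pos: [0.5066, -0.2807, 0.0694]
ee_rot: [3.138, 0.005, 2.105]
force: [-1.0, 0.7, -0.4]
width: 0.0299
t 9.47 pos [ 0.5066 -0.2807  0.0694] rot [179.8    0.31 120.58] w 0.0299 F [-0.98  0.74 -0.43] M [ 0.095 -0.128 -0.029] q6 -0.87
shift mm [ 33.5 110.   37.6] turn -73.9
```

```bash
python3 -m handwheel '[[[0.03,0.009,0.03,0,-7],[0.03,0.018,0.06,0,-14],[0.03,0.027,0.09,0,-21],[0.03,0.0335,0.11,0,-28],[0.03,0.0335,0.11,0,-35],[0.03,0.0335,0.11,0,-42],[0.03,0.0335,0.11,0,-49],[0.03,0.0335,0.11,0,-56],[0.03,0.0335,0.11,0,-63],[0.03,0.0335,0.11,0,-70],[0.03,0.0335,0.11,0.01,-74],[0.03,0.0335,0.11,0.025,-74],[0.03,0.0335,0.11,0.037,-74],[0.03,0.0335,0.11,0.037,-74],[0.03,0.0335,0.11,0.037,-74],[0.0,0.0335,0.11,0.037,-74],[0.0,0.0335,0.11,0.037,-74],[0.0,0.0335,0.11,0.037,-74],[0.0,0.0335,0.11,0.037,-74]]]' 15
python3 - <<'E'
from h import *
go(.5845,-.196,.032,-165.5)
s=grab_frame("side");cv2.imwrite("pics/s4.png",cv2.resize(s[160:300,370:510],None,fx=4,fy=4,interpolation=cv2.INTER_CUBIC))
E
```

```text
t: 11.05
eef_pos: [0.5836, -0.1963, 0.0331]
ee_rot: [-3.137, 0.003, -2.888]
force: [-1.1, -2.0, 7.3]
width: 0.0097
t 11.05 pos [ 0.5836 -0.1963  0.0331] rot [-179.76    0.19 -165.45] w 0.0097 F [-1.07 -2.03  7.28] M [-0.352 -0.159  0.046] q6 0.26
shift mm [-0.9  0.   1.1] turn 0.1
```

View pics/s4.png

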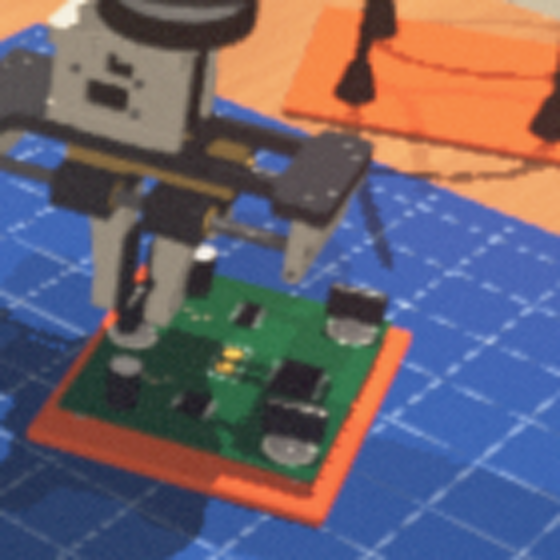

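```bash
python3 -m handwheel '[[[0.0,0,0,0,7],[0.0,0,0,0,14],[0.0,0,0,0,21],[0.0,0,0,0,28],[0.0,0,0,0,35],[0.0,0,0,0,42],[0.0,0,0,0,49],[0.0,0,0,0,56],[0.0,0,0,0,63],[0.0,0,0,0,70],[0.0,0,0,0,76],[0.0,0,0,0,80],[0.0,0,0,0,81.5],[0.0,0,0,0,81.5]]]' 20
python3 - <<'E'
from h import *
go(.584,-.196,.032,112.2)
E
python3 -m handwheel '[[[0.0,0,0,0,2],[0.0,0,0,0,4],[0.0,0,0,0,5],[0.0,0,0,0,6],[0.0,0,0,0,7],[0.0,0,0,0,7]]]'
python3 - <<'E'
from h import *
go(.584,-.196,.032,112.2)
E
```

```text
t: 12.27
eef_pos: [0.5835, -0.1962, 0.0332]
ee_rot: [3.139, 0.005, 1.972]
force: [-0.3, -0.3, -0.9]
width: 0.01
t 12.27 pos [ 0.5835 -0.1962  0.0332] rot [179.83   0.26 112.97] w 0.01 F [-0.29 -0.32 -0.9 ] M [ 0.043  0.135 -0.113] q6 -1.17
shift mm [0.  0.5 1.2] turn 0.8
t: 12.77
eef_pos: [0.5836, -0.1962, 0.0332]
ee_rot: [3.138, 0.004, 1.849]
force: [0.5, 0.1, -2.4]
width: 0.0104
t 12.77 pos [ 0.5836 -0.1962  0.0332] rot [179.79   0.24 105.95] w 0.0104 F [ 0.5   0.06 -2.41] M [-0.045 -0.15   0.537] q6 -1.29
shift mm [0.1 0.4 1.2] turn -6.3
```

```bash
python3 -m handwheel '[[[0.03,0,0,0,-4],[0.03,0,0,0,-4],[0.03,0,0,-0.02,-4],[0.045,0,0,-0.06,-4],[0.045,0,0,-0.1,-4],[0.045,0,0,-0.117,-4],[0.045,0,0,-0.117,-4]]]'
python3 - <<'E'
from h import *
go(.508,.176,.15,65.5)
c=[(258,85),(472,212),(350,468),(112,355)]
s=[(95,238),(172,418),(410,358),(310,183)]
Q=[onz("side",(260+x/6-2.6,290+y/6-1.2),.052) for x,y in s]; print(np.mean(Q,0))
print("heel side", onz("side",(260+247/6-2.6,290+105/6-1.2),.118))
E
```

```text
t: 13.35
eef_pos: [0.5862, -0.1963, 0.1562]
ee_rot: [3.13, 0.009, 1.918]
force: [1.0, 1.0, -0.4]
width: 0.0441
t 13.35 pos [ 0.5862 -0.1963  0.1562] rot [179.33   0.51 109.88] w 0.0441 F [ 0.99  0.95 -0.4 ] M [ 0.039 -0.203  0.028] q6 -1.22
shift mm [376.7  53.1   3.5] turn 44.4
[0.50899817 0.17872019 0.052     ]
heel side [0.50781629 0.18010285 0.118     ]
```

```bash
python3 -m handwheel '[[[0.045,0.03,0.004,0,3],[0.045,0.07,0.01,0,9],[0.045,0.11,0.015,0,15],[0.045,0.15,0.021,0,21],[0.045,0.19,0.026,0,27],[0.045,0.23,0.032,0,33],[0.045,0.27,0.038,0,38],[0.045,0.31,0.044,0,42],[0.045,0.345,0.049,0,44.5],[0.045,0.37,0.052,0,44.5],[0.045,0.377,0.053,0,44.5],[0.045,0.377,0.053,0,44.5],[0.045,0.377,0.053,0,44.5]]]'
python3 - <<'E'
from h import *
go(.508,.176,.15,65.5)
s=grab_frame("side");cv2.imwrite("pics/s5.png",cv2.resize(s[230:390,240:370],None,fx=4.5,fy=3.75,interpolation=cv2.INTER_CUBIC))
cv2.imwrite("pics/s5raw.png",s)
s=arm.get_state();R=Rm(s["ee_rot"])
for sx in(-1,1):
  for x in(22.5,43.5):
    for y in(-9.5,9.5):
      X=s["eef_pos"]+R@np.array([sx*x,y,0])/1000; print(sx*x,y,X.round(3),((proj("side",X)-[240,230])*[4.5,3.75]).round())
E
```

```text
t: 14.43
eef_pos: [0.5076, 0.1763, 0.1534]
ee_rot: [3.127, -0.002, 1.141]
force: [-1.3, -0.9, 0.4]
width: 0.0449
t 14.43 pos [0.5076 0.1763 0.1534] rot [ 1.7918e+02 -1.0000e-01  6.5400e+01] w 0.0449 F [-1.33 -0.92  0.38] M [-0.074 -0.129 -0.012] q6 -2.72
shift mm [-0.1  0.5  3.4] turn -0.1
-22.5 -9.5 [0.49  0.159 0.153] [350. 213.]
-22.5 9.5 [0.507 0.151 0.154] [329. 184.]
-43.5 -9.5 [0.481 0.14  0.153] [411. 202.]
-43.5 9.5 [0.498 0.132 0.153] [389. 173.]
22.5 -9.5 [0.508 0.2   0.153] [217. 238.]
22.5 9.5 [0.526 0.192 0.154] [198. 208.]
43.5 -9.5 [0.517 0.219 0.153] [153. 250.]
43.5 9.5 [0.535 0.211 0.154] [135. 220.]
```

View pics/s5.png

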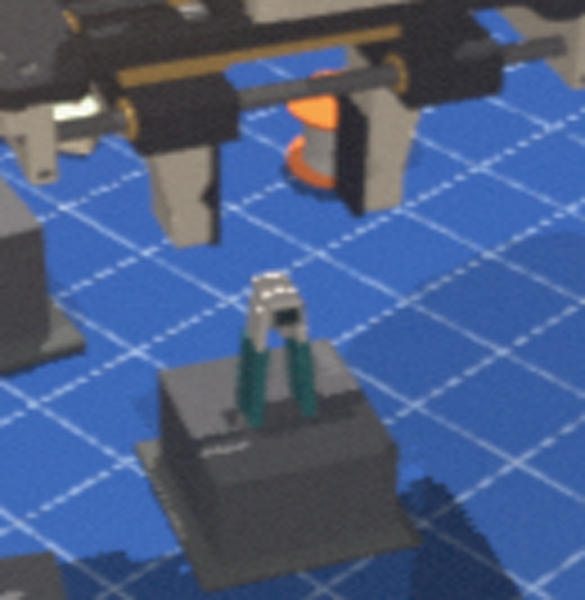

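Run:
```python
from h import *
for tp in((262,282),(258,282)):
  X,g=tri((210+tp[0]/8,265+tp[1]/8),(260+250/6-1.3,290+107/6-.8)); print(X,g)
print(onz("side",(260+250/6-1.3,290+107/6-.8),.118))
for q in [(217,318),(290,303)]: print("leg low",onz("side",(260+q[0]/6-1.3,290+q[1]/6-.8),.053))
for q in [(252,422),(308,410)]: print("leg low new",onz("side",(240+q[0]/4.5-1.3,230+q[1]/3.75-.8),.053))
t=cv2.imread("pics/top0.png");hsv=cv2.cvtColor(t,cv2.COLOR_BGR2HSV)
m=cv2.inRange(hsv,(75,60,20),(105,255,140));k=m*0;k[285:312,235:262]=1;m=m*k
ys,xs=np.nonzero(m);print(len(xs),xs.mean() if len(xs) else 0,ys.mean() if len(xs) else 0)
```

```text
[0.50788962 0.17600058 0.11402277] 0.0003921868642087333
[0.50763418 0.17667359 0.11463623] 0.0002039041791084167
[0.50478604 0.17937406 0.118     ]
leg low [0.50592568 0.18954735 0.053     ]
leg low [0.49663357 0.17252821 0.053     ]
leg low new [0.50682552 0.18902735 0.053     ]
leg low new [0.49830427 0.17059924 0.053     ]
13 249.53846153846155 301.7692307692308
```

```bash
python3 - <<'E'
from h import *
go(.508,.1765,.057,65.5)
E
python3 -m handwheel '[[[0.045,0.0005,0.001,0.03,0],[0.045,0.0005,0.0015,0.06,0],[0.045,0.0005,0.0018,0.085,0],[0.045,0.0005,0.0018,0.095,0],[0.045,0.0005,0.0018,0.0965,0],[0.045,0.0005,0.0018,0.0965,0],[0.045,0.0005,0.0018,0.0965,0]]]' 15
python3 - <<'E'
from h import *
go(.508,.1765,.057,65.5)
s=grab_frame("side");cv2.imwrite("pics/s6.png",cv2.resize(s[260:400,240:370],None,fx=4.5,fy=4.2,interpolation=cv2.INTER_CUBIC))
E
```

```text
t 14.48 pos [0.5077 0.1756 0.1534] rot [ 1.7918e+02 -9.0000e-02  6.5340e+01] w 0.0451 F [ 0.15  0.54 -0.77] M [-0.002 -0.148 -0.056] q6 -2.72
shift mm [ 0.8 -1.5 96.4] turn -0.2
t: 15.07
eef_pos: [0.5119, 0.175, 0.0583]
ee_rot: [3.126, -0.003, 1.14]
force: [0.9, 0.4, -0.1]
width: 0.0449
t 15.07 pos [0.5119 0.175  0.0583] rot [ 1.7912e+02 -1.7000e-01  6.5320e+01] w 0.0449 F [ 0.91  0.4  -0.09] M [ 0.083 -0.122  0.011] q6 -2.72
shift mm [-0.3 -4.2  1.2] turn -0.2
```

View pics/s6.png

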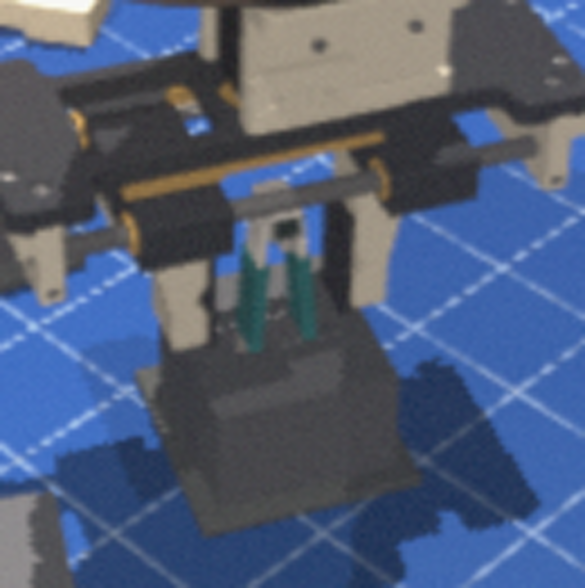

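```bash
python3 -m handwheel '[[[0.045,-0.0003,-0.002,0.001,0],[0.045,-0.0003,-0.004,0.001,0],[0.045,-0.0003,-0.0042,0.001,0],[0.045,-0.0003,-0.0042,0.001,0]]]' 15
python3 - <<'E'
from h import *
go(.508,.1765,.057,65.5)
E
python3 -m handwheel '[[[0.03,0,0,0,0],[0.026,0,0,0,0],[0.022,0,0,0,0],[0.02,0,0,0,0],[0.018,0,0,0,0],[0.017,0,0,0,0],[0.017,0,0,0,0],[0.017,0,0,0,0],[0.017,0,0,0,0],[0.017,0,0,0,0]]]' 15
python3 - <<'E'
from h import *
go(.508,.1765,.057,65.5)
s=grab_frame("side");cv2.imwrite("pics/s7.png",cv2.resize(s[260:400,240:370],None,fx=4.5,fy=4.2,interpolation=cv2.INTER_CUBIC))
E
```

```text
t: 15.45
eef_pos: [0.508, 0.1771, 0.058]
ee_rot: [3.126, -0.005, 1.141]
force: [0.5, -0.9, -0.2]
width: 0.0451
t 15.45 pos [0.508  0.1771 0.058 ] rot [179.08  -0.26  65.36] w 0.0451 F [ 0.46 -0.87 -0.2 ] M [ 0.055 -0.119 -0.   ] q6 -2.72
shift mm [-0.5  0.2  1. ] turn -0.1
t: 16.28
eef_pos: [0.508, 0.177, 0.0579]
ee_rot: [3.126, -0.004, 1.141]
force: [0.4, -0.0, -1.3]
width: 0.017
t 16.28 pos [0.508  0.177  0.0579] rot [179.09  -0.26  65.35] w 0.017 F [ 0.37 -0.05 -1.3 ] M [ 0.073 -0.129  0.012] q6 -2.72
shift mm [-0.5  0.2  0.9] turn -0.1
```

View pics/s7.png

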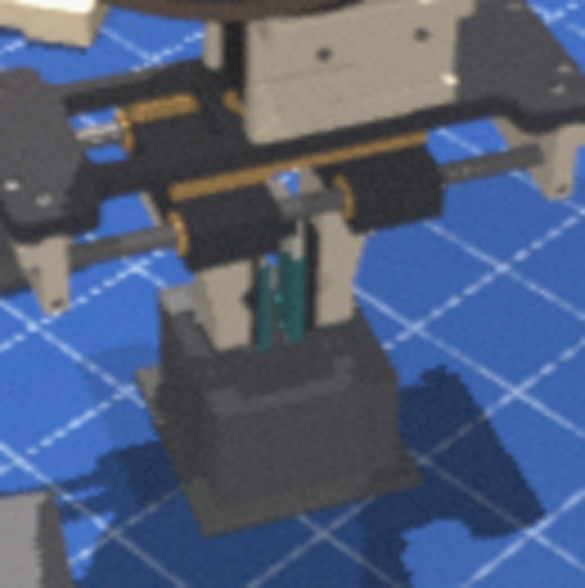

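Run:
```python
from h import *
go(.508,.177,.135,65.35)
```

```text
t 16.33 pos [0.508 0.177 0.058] rot [179.08  -0.26  65.35] w 0.0174 F [-0.17 -0.7  -0.01] M [ 0.006 -0.113 -0.049] q6 -2.72
shift mm [  0.3   1.2 -77. ] turn 0.0
```

```bash
python3 -m handwheel '[[[0.017,0,0.0001,-0.004,0],[0.017,0,0.0002,-0.012,0],[0.017,0,0.0004,-0.024,0],[0.017,0.0002,0.0006,-0.036,0],[0.017,0.0002,0.0008,-0.048,0],[0.017,0.0003,0.001,-0.06,0],[0.017,0.0003,0.0011,-0.07,0],[0.017,0.0003,0.0012,-0.077,0],[0.017,0.0003,0.0012,-0.08,0],[0.017,0.0003,0.0012,-0.08,0]]]'
python3 - <<'E'
from h import *
go(.508,.177,.135,65.35)
s=grab_frame("side");cv2.imwrite("pics/s8.png",cv2.resize(s[210:350,240:370],None,fx=4.5,fy=4.2,interpolation=cv2.INTER_CUBIC))
E
```

```text
t: 17.17
eef_pos: [0.5082, 0.1773, 0.1388]
ee_rot: [3.125, -0.006, 1.141]
force: [-0.6, 0.1, -0.8]
width: 0.0171
t 17.17 pos [0.5082 0.1773 0.1388] rot [179.05  -0.33  65.36] w 0.0171 F [-0.55  0.08 -0.79] M [ 0.075 -0.1    0.003] q6 -2.72
shift mm [-0.3 -0.1  3.8] turn 0.0
```

View pics/s8.png

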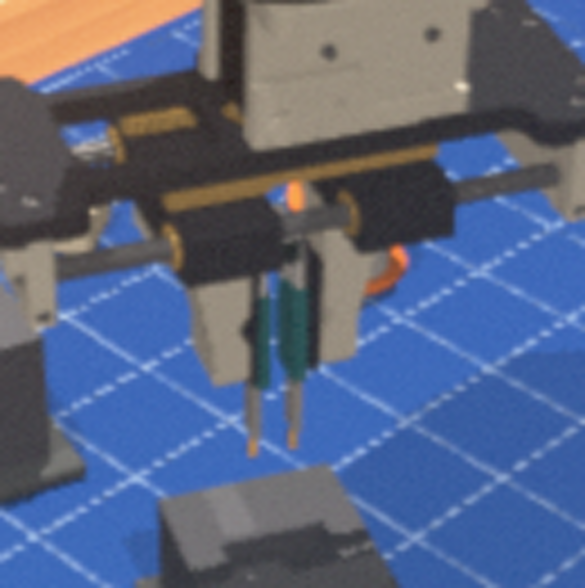

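Run:
```python
from h import *
s=arm.get_state();R=Rm(s["ee_rot"]);p=s["eef_pos"]
for sx in(-7,7):
  X=p+R@np.array([sx,0,43])/1000; print(X.round(4),proj("side",X).round(1))
q=[(252,454),(293,447)]
P=[onz("side",(240+a/4.5-1.3,210+b/4.2-.8),p[2]-.043) for a,b in q]
print(P, np.linalg.norm(P[0]-P[1])); m=np.mean(P,0); print(m,R.T@(m-p))
go(.5343,-.2113,.12,107)
```

```text
[0.5056 0.1706 0.095 ] [304.  315.7]
[0.5115 0.1833 0.0951] [295.3 317.8]
[array([0.51293586, 0.18306891, 0.09507295]), array([0.50597637, 0.17073298, 0.09507295])] 0.014163677555608895
[0.50945612 0.17690095 0.09507295] [0.00032781 0.00083271 0.04302091]
t 17.22 pos [0.5079 0.177  0.1381] rot [179.08  -0.28  65.35] w 0.017 F [-0.56 -0.21 -0.79] M [-0.022 -0.118 -0.021] q6 -2.72
shift mm [-342.   185.7   19.4] turn -41.7
```

```bash
python3 -m handwheel '[[[0.017,-0.01,0.005,0,-1],[0.017,-0.03,0.016,0,-3],[0.017,-0.055,0.03,0,-6],[0.017,-0.08,0.043,0,-9],[0.017,-0.105,0.057,0,-12],[0.017,-0.13,0.07,0,-15],[0.017,-0.155,0.084,0,-18],[0.017,-0.18,0.098,0,-21],[0.017,-0.205,0.111,0,-24],[0.017,-0.23,0.125,0,-27],[0.017,-0.255,0.138,0,-30],[0.017,-0.28,0.152,0,-33],[0.017,-0.3,0.163,0,-36],[0.017,-0.32,0.174,0,-38],[0.017,-0.332,0.18,0,-40],[0.017,-0.339,0.184,0,-41],[0.017,-0.342,0.1857,0,-41.7],[0.017,-0.342,0.1857,0,-41.7],[0.017,-0.342,0.1857,0,-41.7]]]'
python3 - <<'E'
from h import *
go(.5343,-.2113,.09,107)
s=arm.get_state();R=Rm(s["ee_rot"]);print((s["eef_pos"]+R@[.0003,.0008,.043]).round(4))
im=grab_frame("side");cv2.imwrite("pics/s9.png",cv2.resize(im[150:280,370:490],None,fx=5,fy=4.5,interpolation=cv2.INTER_CUBIC))
E
```

```text
t: 18.8
eef_pos: [0.5336, -0.211, 0.1388]
ee_rot: [3.127, 0.006, 1.868]
force: [0.1, 0.5, 0.0]
width: 0.0172
t 18.8 pos [ 0.5336 -0.211   0.1388] rot [179.18   0.37 107.  ] w 0.0172 F [0.13 0.51 0.  ] M [ 0.097 -0.086 -0.04 ] q6 -1.24
shift mm [-0.2 -0.2 48.8] turn 0.0
[ 0.535  -0.2105  0.0958]
```

View pics/s9.png

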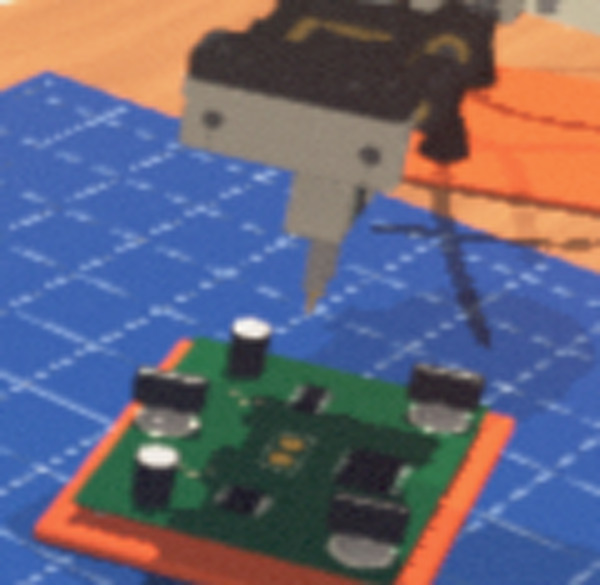

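```bash
cat >> h.py <<'E'
OFF=np.array([.0003,.0008,.043])
def gotip(x,y,z,yaw):
    s=arm.get_state(); R=Rm(s["ee_rot"]); p=s["eef_pos"]
    print("tip now",(p+R@OFF).round(4)," tip shift mm",(1000*(R.T@(np.array([x,y,z])-p)-OFF*1000)).round(1) if 0 else (1000*(R.T@(np.array([x,y,z])-p)-1000*OFF/1000)).round(1),"turn",round(-(yaw-np.degrees(s["ee_rot"][2])),1),"Fz",s["force"].round(2),"w",s["width"].round(4),"t",s["t"].round(2))
E
python3 - <<'E'
from h import *
gotip(.5343,-.2113,.026,107)
E
```

```text
Traceback (most recent call last):
  File "h.py", line 25, in gotip
    print("tip now",(p+R@OFF).round(4)," tip shift mm",(1000*(R.T@(np.array([x,y,z])-p)-OFF*1000)).round(1) if 0 else (1000*(R.T@(np.array([x,y,z])-p)-1000*OFF/1000)).round(1),"turn",round(-(yaw-np.degrees(s["ee_rot"][2])),1),"Fz",s["force"].round(2),"w",s["width"].round(4),"t",s["t"].round(2))
                                                                                                                                                                                                                                                               ^^^^^^^^^^^^^^^^
AttributeError: 'float' object has no attribute 'round'
```

```bash
python3 - <<'E'
import re
s=open("h.py").read()
i=s.index("    print(\"tip now\"")
s=s[:i]+'''    d=R.T@(np.array([x,y,z])-p)-OFF
    print("tip now",(p+R@OFF).round(4),"shift mm",(1000*d).round(1),"turn",round(np.degrees(s["ee_rot"][2])-yaw,1),"F",s["force"].round(2),"w",round(s["width"],4),"t",round(s["t"],2))
'''
open("h.py","w").write(s)
E
python3 - <<'E'
from h import *
gotip(.5343,-.2113,.026,107)
E
```

```text
tip now [ 0.5351 -0.2103  0.096 ] shift mm [-0.3 -2.1 70. ] turn 0.0 F [ 0.36 -0.69 -1.08] w 0.0172 t 18.85
```

```bash
python3 -m handwheel '[[[0.017,0,-0.0005,0.01,0],[0.017,-0.0003,-0.001,0.03,0],[0.017,-0.0003,-0.0015,0.05,0],[0.017,-0.0003,-0.002,0.063,0],[0.017,-0.0003,-0.0021,0.068,0],[0.017,-0.0003,-0.0021,0.07,0],[0.017,-0.0003,-0.0021,0.07,0],[0.017,-0.0003,-0.0021,0.07,0]]]'
python3 - <<'E'
from h import *
gotip(.5343,-.2113,.026,107)
t=grab_frame("top")
im=grab_frame("side");cv2.imwrite("pics/s10.png",cv2.resize(im[220:280,400:460],None,fx=10,fy=10,interpolation=cv2.INTER_CUBIC))
cv2.imwrite("pics/t10.png",cv2.resize(t[235:345,375:495],None,fx=5,fy=5,interpolation=cv2.INTER_CUBIC))
gotip(.5343,-.2113,.026,107)
E
```

```text
t: 19.52
eef_pos: [0.5335, -0.2116, 0.0696]
ee_rot: [3.126, 0.007, 1.868]
force: [0.2, -0.6, 0.5]
width: 0.0171
tip now [ 0.5349 -0.2112  0.0266] shift mm [ 0.1 -0.7  0.6] turn 0.1 F [ 0.18 -0.59  0.51] w 0.0171 t 19.52
tip now [ 0.5351 -0.2113  0.0269] shift mm [ 0.2 -0.7  0.9] turn 0.0 F [ 0.14  0.43 -0.03] w 0.017 t 19.62
```

View pics/s10.png

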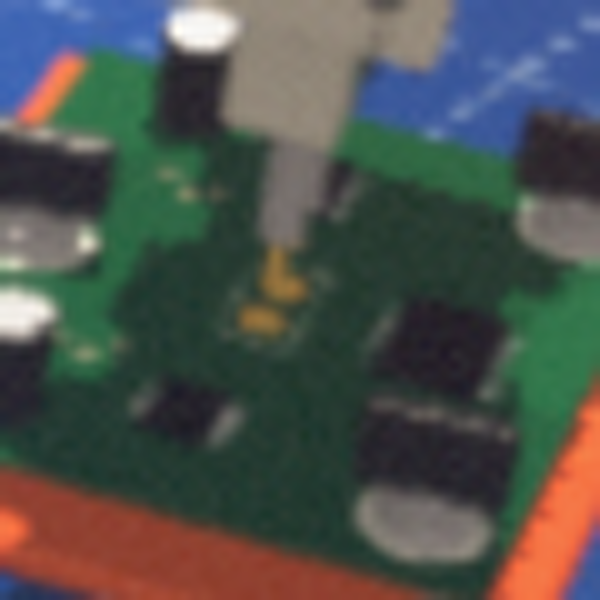

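View pics/t10.png

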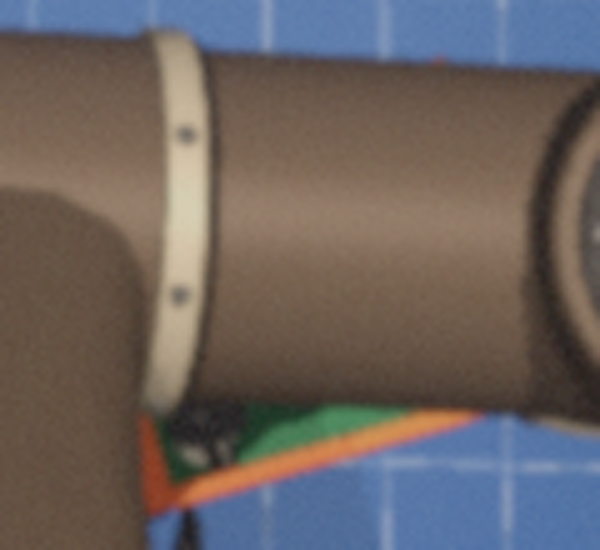

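Run:
```python
from h import *
s=arm.get_state();R=Rm(s["ee_rot"]);p=s["eef_pos"]
for nm,sx in(("a/+x",7),("b/-x",-7)):
  X=p+R@(OFF+[sx/1000,0,0]); print(nm,X.round(4),((proj("side",X)-[400,220])*10).round(), "below on board:",((proj("side",[*X[:2],.018])-[400,220])*10).round())
th=np.radians(17.05);
for sy in(7,-7):
  X=[.5343-sy/1000*np.sin(th),-.2113+sy/1000*np.cos(th),.018]; print("pad",np.round(X,4),((proj("side",X)-[400,220])*10).round())
im=grab_frame("side");cv2.imwrite("pics/s11.png",cv2.resize(im[235:260,415:440],None,fx=24,fy=24,interpolation=cv2.INTER_LANCZOS4))
```

```text
a/+x [ 0.533  -0.2046  0.0268] [254. 272.] below on board: [248. 308.]
b/-x [ 0.5371 -0.218   0.0269] [275. 238.] below on board: [269. 274.]
pad [ 0.5322 -0.2046  0.018 ] [251. 310.]
pad [ 0.5364 -0.218   0.018 ] [272. 276.]
```

View pics/s11.png

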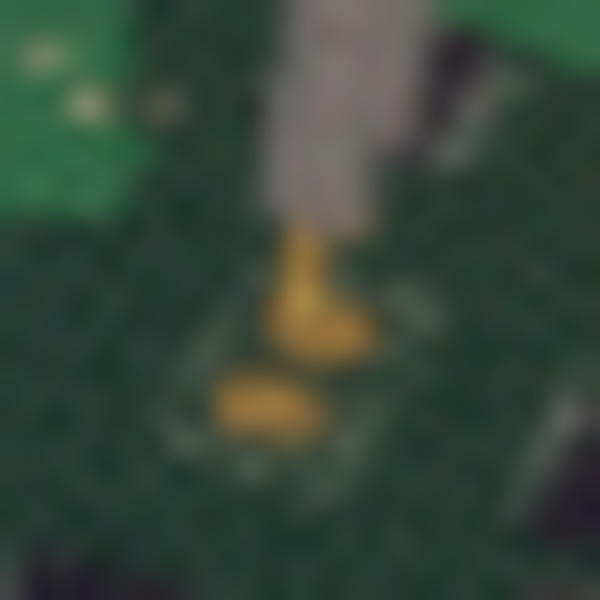

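```bash
python3 -m handwheel '[[[0.017,0.0001,0.0007,0.001,0],[0.017,0.0001,0.0014,0.003,0],[0.017,0.0001,0.0014,0.0045,0],[0.017,0.0001,0.0014,0.005,0],[0.017,0.0001,0.0014,0.005,0]]]'
python3 - <<'E'
from h import *
gotip(.5343,-.2113,.018,107)
ims=[grab_frame("side") for _ in range(3)]
im=np.mean(ims,0).astype(np.uint8)
cv2.imwrite("pics/s12.png",cv2.resize(im[235:260,415:440],None,fx=24,fy=24,interpolation=cv2.INTER_LANCZOS4))
g=im.astype(int); gold=np.clip(g[...,2]-g[...,0]-0,0,255)*(g[...,2]>g[...,1]-0)
for r in range(240,257): print(r,gold[r,418:436])
E
```

```text
t: 20.08
eef_pos: [0.5347, -0.2113, 0.0646]
ee_rot: [3.126, 0.007, 1.868]
force: [0.3, 0.6, 0.3]
width: 0.0173
tip now [ 0.5362 -0.2109  0.0216] shift mm [ 0.2 -1.9  3.6] turn 0.0 F [0.3  0.6  0.26] w 0.0173 t 20.08
240 [ 0  0  0  0  0  0  0  0  7  9 10 11  9  5  1  0  0  0]
241 [ 0  0  0  0  0  0  0  0  9 10 11 12 10  4  0  0  0  0]
242 [ 0  0  0  0  0  0  0  0  9 10 10 10  9  0  0  0  0  0]
243 [ 0  0  0  0  0  0  0  0 10  9 11  8  0  0  0  0  0  0]
244 [ 0  0  0  0  0  0  0  7 12 11 11  0  0  0  0  0  0  0]
245 [ 0  0  0  0  0  0  0  7 18 14 14  0  0  0  0  0  0  0]
246 [ 0  0  0  0  0  0  0  0 47 35 28  0  0  0  0  0  0  0]
247 [ 0  0  0  0  0  0  0  0 76 70 49 32  0  0  0  0  0  0]
248 [ 0  0  0  0  0  0  0 29 84 88 83 80 42  0  0  0  0  0]
249 [ 0  0  0  0  0  0  0 40 85 85 78 72 37  0  0  0  0  0]
250 [ 0  0  0  0  0  0 23 47 56 40  0  0  0  0  0  0  0  0]
251 [ 0  0  0  0  0  0 63 81 82 61  0  0  0  0  0  0  0  0]
252 [ 0  0  0  0  0  0 58 73 77 71 36  0  0  0  0  0  0  0]
253 [ 0  0  0  0  0  0  0  0 28 31  0  0  0  0  0  0  0  0]
254 [0 0 0 0 0 0 0 0 0 0 0 0 0 0 0 0 0 0]
255 [0 0 0 0 0 0 0 0 0 0 0 0 0 0 0 0 0 0]
256 [0 0 0 0 0 0 0 0 0 0 0 0 0 0 0 0 0 0]
```

View pics/s12.png

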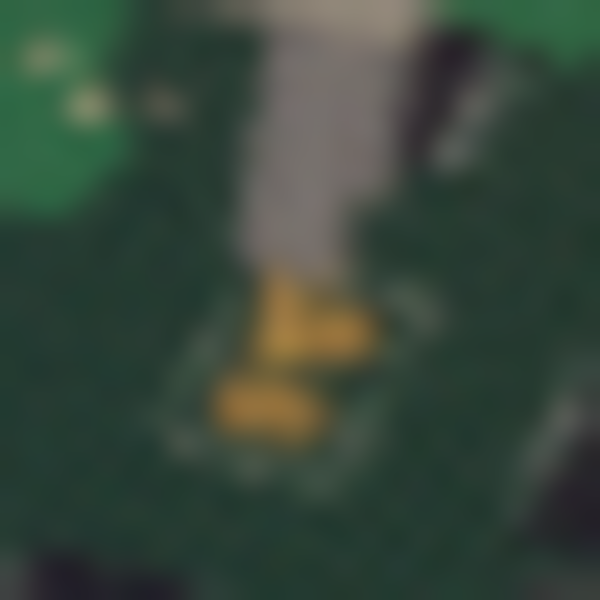

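```bash
cat > st.py <<'E'
from h import *
F=[];Z=[];W=[]
for i in range(6):
    s=arm.get_state();F.append(s["force"]);Z.append(s["eef_pos"]);W.append(s["width"]);grab_frame("side")
s=arm.get_state();R=Rm(s["ee_rot"])
print("t",round(s["t"],2),"F",np.mean(F,0).round(2),np.std(F,0).round(2),"tcp",np.mean(Z,0).round(5),"tip",(np.mean(Z,0)+R@OFF).round(4),"w",np.mean(W).round(5),"yaw",np.degrees(s["ee_rot"]).round(2))
E
python3 st.py; python3 -m handwheel '[[[0.017,0,0,0.001,0],[0.017,0,0,0.002,0],[0.017,0,0,0.0025,0],[0.017,0,0,0.0025,0]]]'; python3 st.py
```

```text
t 20.53 F [-0.27  0.18 -0.64] [0.43 0.52 0.44] tcp [ 0.53496 -0.2113   0.06488] tip [ 0.5364 -0.2109  0.0219] w 0.01713 yaw [179.08   0.42 107.03]
t: 20.87
eef_pos: [0.5349, -0.2113, 0.0622]
ee_rot: [3.126, 0.007, 1.868]
force: [0.2, -0.1, -1.0]
width: 0.0169
t 21.17 F [ 0.01 -0.05 -0.09] [0.42 0.44 0.58] tcp [ 0.53496 -0.21129  0.06233] tip [ 0.5364 -0.2109  0.0194] w 0.01687 yaw [179.07   0.42 107.03]
```

```bash
python3 -m handwheel '[[[0.017,0,0,0.0005,0],[0.017,0,0,0.001,0],[0.017,0,0,0.001,0]]]'; python3 st.py;  python3 -m handwheel '[[[0.017,0,0,0.0005,0],[0.017,0,0,0.0005,0],[0.017,0,0,0.0005,0]]]'; python3 st.py
python3 - <<'E'
from h import *
im=np.mean([grab_frame("side") for _ in range(3)],0).astype(np.uint8)
cv2.imwrite("pics/s13.png",cv2.resize(im[235:260,415:440],None,fx=24,fy=24,interpolation=cv2.INTER_LANCZOS4))
E
```

```text
t: 21.42
eef_pos: [0.535, -0.2113, 0.0613]
ee_rot: [3.126, 0.007, 1.868]
force: [1.2, 0.3, -1.3]
width: 0.0167
t 21.72 F [ 0.42  0.14 -0.5 ] [0.43 0.65 0.76] tcp [ 0.53502 -0.21131  0.0614 ] tip [ 0.5365 -0.2109  0.0184] w 0.01693 yaw [179.07   0.42 107.03]
t: 21.97
eef_pos: [0.5351, -0.2113, 0.0609]
ee_rot: [3.125, 0.007, 1.868]
force: [0.2, 0.1, -0.3]
width: 0.0171
t 22.27 F [-0.04 -0.   -0.55] [0.42 0.19 0.47] tcp [ 0.53507 -0.21131  0.06094] tip [ 0.5365 -0.2109  0.018 ] w 0.01703 yaw [179.07   0.42 107.03]
```

View pics/s13.png

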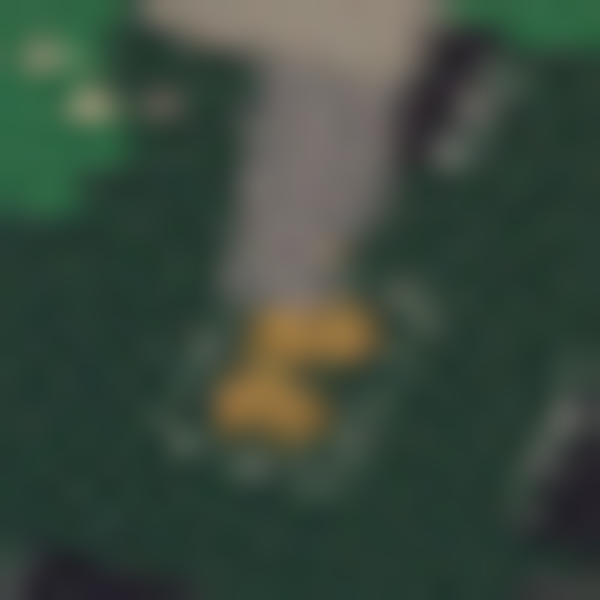

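```bash
python3 -m handwheel '[[[0.017,0,-0.0005,0.0,0],[0.017,0,-0.0005,0.0003,0],[0.017,0,-0.0005,0.0005,0],[0.017,0,-0.0005,0.0005,0]]]'; python3 st.py;  python3 -m handwheel '[[[0.017,0,0,0.0005,0],[0.017,0,0,0.0005,0],[0.017,0,0,0.0005,0]]]'; python3 st.py;python3 -m handwheel '[[[0.017,0,0,0.0005,0],[0.017,0,0,0.0005,0],[0.017,0,0,0.0005,0]]]'; python3 st.py
```

```text
t: 22.75
eef_pos: [0.5346, -0.2115, 0.0605]
ee_rot: [3.125, 0.007, 1.868]
force: [-0.2, 0.4, 0.1]
width: 0.0173
t 23.05 F [-0.49  0.31  0.22] [0.41 0.57 0.43] tcp [ 0.53463 -0.21147  0.0605 ] tip [ 0.5361 -0.211   0.0175] w 0.01693 yaw [179.07   0.42 107.03]
t: 23.3
eef_pos: [0.5348, -0.2115, 0.0602]
ee_rot: [3.125, 0.008, 1.868]
force: [-0.9, -0.1, 2.5]
width: 0.0169
t 23.6 F [-0.65 -0.04  2.97] [0.31 0.45 0.55] tcp [ 0.53483 -0.2115   0.0602 ] tip [ 0.5363 -0.2111  0.0172] w 0.01693 yaw [179.05   0.43 107.04]
t: 23.85
eef_pos: [0.5351, -0.2115, 0.0598]
ee_rot: [3.125, 0.008, 1.868]
force: [0.0, 1.4, 5.5]
width: 0.017
t 24.15 F [-0.41  1.1   5.16] [0.38 0.3  0.43] tcp [ 0.53506 -0.21148  0.05982] tip [ 0.5365 -0.2111  0.0168] w 0.01702 yaw [179.03   0.44 107.04]
```

```bash
python3 -m handwheel '[[[0.017,0,-0.0004,-0.0004,0],[0.017,0,-0.0004,-0.0004,0],[0.017,0,-0.0004,-0.0004,0],[0.017,0,-0.0004,-0.0004,0]]]'; python3 st.py
python3 - <<'E'
from h import *
im=np.mean([grab_frame("side") for _ in range(3)],0).astype(np.uint8)
cv2.imwrite("pics/s14.png",cv2.resize(im[235:260,415:440],None,fx=24,fy=24,interpolation=cv2.INTER_LANCZOS4))
cv2.imwrite("pics/s14b.png",cv2.resize(im[170:290,370:490],None,fx=5,fy=5,interpolation=cv2.INTER_CUBIC))
E
```

```text
t: 24.48
eef_pos: [0.5346, -0.2116, 0.06]
ee_rot: [3.125, 0.008, 1.868]
force: [-0.2, -0.1, 2.0]
width: 0.0169
t 24.78 F [0.24 0.24 1.35] [0.51 0.45 0.54] tcp [ 0.53459 -0.21158  0.06006] tip [ 0.5361 -0.2112  0.0171] w 0.01706 yaw [179.03   0.44 107.04]
```

View pics/s14.png

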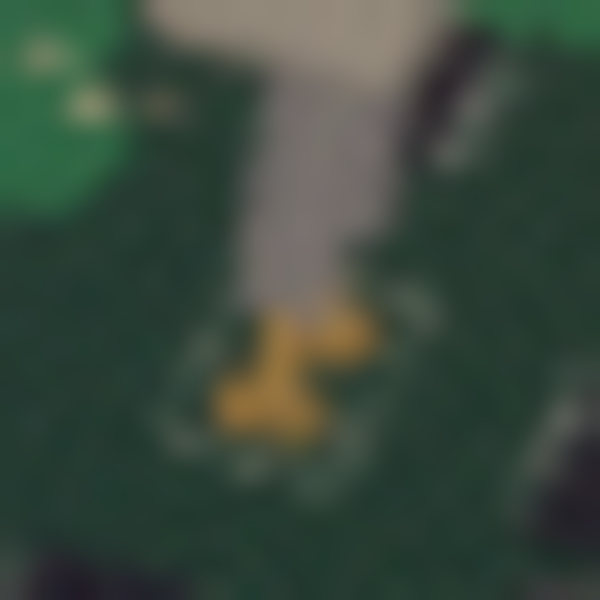

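View pics/s14b.png

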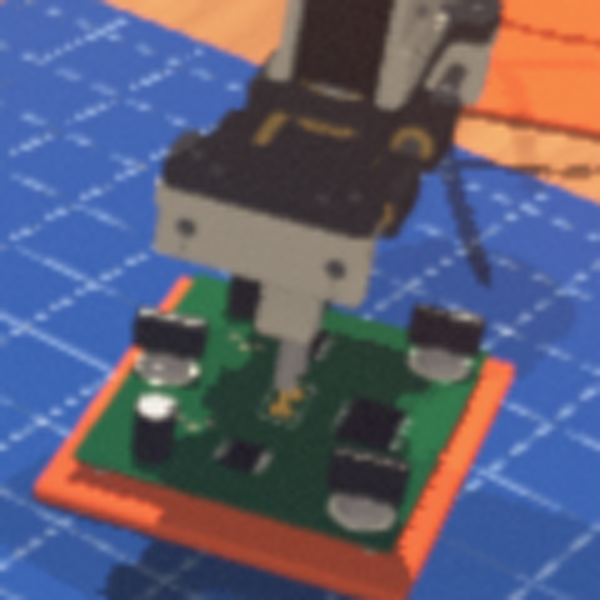

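```bash
python3 -m handwheel '[[[0.017,0,-0.0002,0.0002,0],[0.017,0,-0.0002,0.0002,0],[0.017,0,-0.0002,0.0002,0],[0.017,0,-0.0002,0.0002,0],[0.017,0,-0.0002,0.0002,0],[0.017,0,-0.0002,0.0002,0]]]'; python3 st.py; python3 st.py; python3 st.py
```

```text
t: 25.43
eef_pos: [0.5345, -0.2116, 0.06]
ee_rot: [3.125, 0.008, 1.868]
force: [0.6, -0.8, 2.8]
width: 0.0167
t 25.73 F [0.27 0.57 2.9 ] [0.42 0.68 0.26] tcp [ 0.53445 -0.21165  0.05997] tip [ 0.5359 -0.2112  0.017 ] w 0.01707 yaw [179.03   0.44 107.04]
t 26.03 F [0.16 0.79 2.92] [0.2  0.43 0.49] tcp [ 0.53444 -0.21165  0.05995] tip [ 0.5359 -0.2112  0.017 ] w 0.01705 yaw [179.03   0.44 107.04]
t 26.33 F [0.67 0.76 2.5 ] [0.58 0.52 0.45] tcp [ 0.53439 -0.21165  0.05992] tip [ 0.5359 -0.2112  0.0169] w 0.01705 yaw [179.03   0.44 107.04]
```

Run:
```python
from h import *
im=grab_frame("side")
for i,(x,y) in enumerate([(434,258),(450,230),(395,230)]):
    pass
b=[]
for x,y in [(432,255),(448,228),(392,228)]:
    b.append(cv2.resize(im[y:y+26,x:x+26],(260,260),interpolation=cv2.INTER_CUBIC))
cv2.imwrite("pics/w.png",np.hstack(b))
# predicted locked/unlocked bar end pixels in the crops
for (wx,wy),(x,y) in zip([(.472,-.1697),(.5057,-.2808),(.5835,-.1962)],[(432,255),(448,228),(392,228)]):
    for a in(22.2,32.2):
        d=np.array([np.cos(np.radians(a)),np.sin(np.radians(a))])*.015
        e=[(proj("side",[wx+s*d[0],wy+s*d[1],.043])+[1.3,.9]-[x,y])*10 for s in(-1,1)]
        print(a,np.round(e).tolist(),"slope",((e[1]-e[0])[1]/(e[1]-e[0])[0]).round(2))
```

```text
22.2 [[199.0, 82.0], [42.0, 46.0]] slope 0.23
32.2 [[201.0, 75.0], [41.0, 53.0]] slope 0.13
22.2 [[193.0, 61.0], [47.0, 29.0]] slope 0.22
32.2 [[194.0, 54.0], [45.0, 35.0]] slope 0.13
22.2 [[201.0, 69.0], [58.0, 37.0]] slope 0.22
32.2 [[203.0, 62.0], [56.0, 43.0]] slope 0.13
```

View pics/w.png

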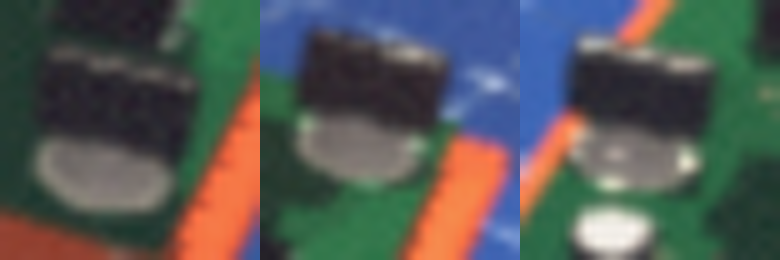

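```bash
python3 st.py; python3 -c "
from station import arm
print(arm.job_done())"
```

```text
t 26.68 F [0.15 0.51 2.61] [0.43 0.36 0.3 ] tcp [ 0.53441 -0.21165  0.05993] tip [ 0.5359 -0.2112  0.017 ] w 0.01695 yaw [179.03   0.44 107.04]
the job is handed in; nothing more can be done
None
```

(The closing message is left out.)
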